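# Lock the knock box in its base

### The arm

A 6-joint arm with a two-finger parallel gripper is mounted at the origin on the work surface. World frame = base frame: x ahead of the robot, y to its left, z up, the work surface at z = 0. Lengths are in m, angles in rad, forces in N, time in s.
With the tool pointing down it reaches from about 0.35 to 0.975 m from the base axis. Payload 4.9 kg.
Tool frame: the origin (TCP) lies at the very end of the fingers, on their centre line; the grasp point (between the pads) lies 19 mm behind it; z points along the fingers, y is the line along which they close (so a half turn about z gives the same grasp; the last joint's range is limited). The gripper opens to 85 mm and grips with 20 to 120 N. Pads are 22 mm wide; open, the fingers measure 114 mm over their backs; the gripper's body (76 mm by 85 mm) begins 54 mm behind the grasp point. The pads swing forward as they close: fully open they stand 13 mm farther back than shut.
Start: joints at [1.072, 0.053, 1.613, -0, 1.476, -0.119], TCP at [0.232, 0.58, 0.231] pointing down, gripper open.
Joint ranges: [-3.01, 3.01], [-1.01, 2.22], [0.06, 2.58], [-1.02, 4.17], [0.09, 2.62], [-3.14, 3.14]. Speed limits (rad/s): [2.57, 2.57, 3.14, 3.14, 3.14, 3.14].

### API

Orientations are given as a rotation vector (axis times angle).
In Python, from station import ctrl, imaging gives the robot as it stands.
- The arm moves only by the tool play_rows, never from a script. Its argument "series" is a list of rows, each a list of 3 entries, a list of its own where there are three numbers: the opening, from 0 (shut) to 1 (fully open), then the shift along the tool's x, y, z each as a share of 0.05 m, from -1 to 1, then the turn, a rotation vector about the tool's x, y, z each as a share of 8 degrees, from -1 to 1. In form: [[grip, [dx, dy, dz], [ax, ay, az]], ...]. A call has 1 to 8 rows; each row shifts and turns the commanded pose from where the row before left it, along the tool's axes as they then stand; what a row does not reach is not made up. A row lasts 1/8 s, in which the tool goes at most 62.5 mm and 10.7 degrees, less where a joint would pass 70% of its speed; a pose out of reach is approached as far as the arm can. A call with a number of a shift or a turn outside -1 to 1 is refused whole. A call with a gripper value outside its range is refused whole. The fingers move at their own pace and stop on an object; "force" is the grip in N (left out, the last holds). Time passes only in rows, so rows that do not move let the fingers close. It gives the time, the measured TCP pose, the force, the opening and the grip force at its end, in the units of the state.
- ctrl.get_obs(): the state, without advancing time (a new reading comes with each control period).
- imaging.get_image(name): name is "scene" or "side" or "wrist"; returns a dict with "color" (420x560x3 uint8, blue, green, red), "fx", "fy", "cx", "cy" (pixels), "extrinsics" (4x4, takes a point from world to camera coordinates); the wrist camera has in their place "hand_eye" (4x4, takes a point from camera to tool coordinates, whose origin is the TCP and whose axes are the flange's). Camera axes: x right, y down, z forward; pixel columns grow to the right and rows downward; lengths in m; the calibration is good to about 2 mm. A picture is of the moment at which its call begins: read the wrist's pose just before it. There is no depth.
- ctrl.finish_job(): hands the job in; it is judged then, once.
The state is a dict: "t": time; "q": joint angles; "dq": joint speeds; "effort": joint torques, N m; "tool_pos": TCP position; "tool_rot": TCP orientation; "contact_force": force on the tool from outside, world axes, zero at the start; "wrist_torque": the same for the moment, N m; "opening": finger opening in m; "grip_force": force on a finger pad.
Only numpy, scipy, OpenCV 4.12 (cv2) and the standard library are available. Lean on these libraries where they do the work, as an engineer would, in place of code of your own. Each camera call takes 0.05 s, during which the arm holds its last target. There are 200 camera calls.

### The job

Push the steel knock box along its base, without lifting or tipping it, until it is fully home against the back stop. Then push the latch lever on the base over past its centre so that it snaps down across the front of the box. Leave everything else on the counter where it stands.

Things in the scene. Friction and masses are not known exactly. Their poses are not given: they have to be found in the camera images.
- knock_box: open-topped steel knock box, 120 (its x) by 124 (y) by 70 mm high, walls 4 mm, a black rubber bar 18 mm thick across its middle along y, under the rim. About 0.6 kg, loose on the base plate between the rails, slides with friction. Origin: centre of underside; axes as the base's. Its front face looks to the base's -x. Starts 30 to 55 mm short of home.
- box_home (a point): point on the base plate where the origin of the knock box lies when it is fully home: x = +65, y = 0, z = 8 mm in the base's frame (the box's front face is then at x = +5 mm).
- base: fixed aluminium base, plate 280 (x) by 170 (y) by 8 mm. Origin at counter level, midway along the plate and between the rails; +x points to the back stop (away from the robot, give or take yaw), z up. Rails: inner faces y = +-64 mm, 10 mm thick, x -90 to 140, top z 28. Back stop: front face x = 125, top z 48 mm. Open at the front (-x) end.
- latch_pivot (a point): pivot of the latch lever, base frame x = -12, y = +85, z = 45 mm, axis along the base's x: the lever moves in the plane x = -12 mm. It is carried by two dark brackets, top at z = 54 mm, outside the left (+y) rail at x = -33 to +9, y = 74 to 96 mm; a thin steel spring runs beside it at x = -38 mm to a pin 30 mm up the lever.
- latch (a joint): lever angle, rad: 0 = open, leaning outward (base's +y) 0.3 from upright; 1.7 = shut, leaning inward (-y) 1.4 from upright, across the box's front. Starts at 0. Dead centre at 0.85 (0.55 inward): up to there a spring pulls it back open (about 0.25 N m at 0, nothing at dead centre); beyond it the lever snaps shut by itself, unless a box not yet home is in its way.
- latch_tip (a point): outer end of the latch lever, on its axis. The lever is 110 mm long from the pivot, a steel rod 10 mm thick with a steel grip 18 mm thick over its outer 45 mm (and 9 mm past this point). In the base's frame: open, y = +118, z = 150 mm; shut, y = -23, z = 64 mm; x = -12 mm always.
- cup: white ceramic espresso mug, 66 mm across, 62 mm high, with a small handle, to the right of the base (its -y side); loose, to be left alone. Origin: centre of its underside.
- milk_jug: steel milk jug with a handle, 80 mm across, 100 mm high, to the right of the base's far half (its -y side); loose, to be left alone. Origin: centre of its underside.
- tamper: steel coffee tamper, foot 58 mm across, knob on top, 85 mm high, to the left of the base's far half (its +y side); loose, to be left alone. Origin: centre of its underside.
- sugar_jar: glass jar with a steel cap, 68 mm across, 110 mm high; loose, to be left alone. Origin: centre of its underside.
- spoon: steel spoon, 140 mm long, lying on the counter; loose, to be left alone. Origin: on its length, at the underside.
- portafilter: portafilter lying on the counter: steel bowl 74 mm across and 36 mm high with a black handle about 130 mm long; loose, to be left alone. Origin: centre of the bowl's underside.
- spare_cup: white ceramic cup without a handle, 80 mm across, 55 mm high; loose, to be left alone. Origin: centre of its underside.
There are look-alikes about, which are no part of the job. Leave any green or purple look-alike of the knock_box alone.

How it is judged:
By the outcome, as a careful person would: the job done as asked, in the order asked, and still so for the second after the job is handed in, with the robot touching nothing.
It also fails if it takes over 43 s, if anything falls off the work surface, if the arm or the gripper's body presses on something with over 40 N, if the wrist force passes 120 N, or if a joint passes its speed limit or range.

## Working session

There is one attempt and no reset: what is moved stays moved. The work goes in short steps, Python scripts to look and compute and a tool call to move; the robot and the scene stay as the last step left them, time stands still between calls to the robot, and variables do not carry over. Pictures are saved under pics/ and viewed, at most 10 in all, crops included, and the job is handed in when it is done.

Besides the shell and the picture viewer there is one more tool, called after ">>>" as name(argument=value, ...), one argument or row to a line, values as JSON. play_rows: Moves the arm, as the interface text tells. Shift numbers are shares of 0.05 m and turn numbers shares of 8 degrees, none past 1 either way. Its arguments: {"type":"object","properties":{"series":{"type":"array"},"force":{"type":"number"}},"required":["series"]}

```bash
mkdir -p pics
python3 - <<'E'
from station import ctrl, imaging
import cv2,numpy as np,json
o=ctrl.get_obs();print({k:np.round(v,3).tolist() for k,v in o.items()})
for n in("scene","side"):
    d=imaging.get_image(n);cv2.imwrite(f"pics/{n}0.png",cv2.resize(d["color"],(800,600),interpolation=cv2.INTER_CUBIC))
    print(n,d["fx"],d["fy"],d["cx"],d["cy"],np.round(d["extrinsics"],4).tolist())
E
```

```text
{'t': 0.0, 'q': [1.072, 0.053, 1.614, -0.0, 1.476, -0.119], 'dq': [0.0, 0.0, -0.001, -0.001, 0.0, -0.001], 'effort': [-0.0, -39.372, -37.016, -0.0, 0.008, -0.0], 'tool_pos': [0.231, 0.58, 0.23], 'tool_rot': [-0.593, -3.084, 0.003], 'contact_force': [-0.695, -0.509, -0.904], 'wrist_torque': [0.028, 0.017, 0.069], 'grip_force': 0.0, 'opening': 0.085}
scene 392.7655876993016 392.7655876993016 283.34064024481864 213.0378157870401 [[-0.7796, 0.626, 0.0193, 0.4429], [0.4445, 0.5748, -0.687, -0.178], [-0.4412, -0.527, -0.7264, 1.6067], [0.0, 0.0, 0.0, 1.0]]
side 546.7087027134177 546.7087027134177 278.15265864090856 206.05696019718354 [[-0.9953, -0.0971, 0.002, 0.5773], [-0.0653, 0.6536, -0.754, 0.1034], [0.0719, -0.7505, -0.6569, 1.8966], [0.0, 0.0, 0.0, 1.0]]
```

View pics/scene0.png

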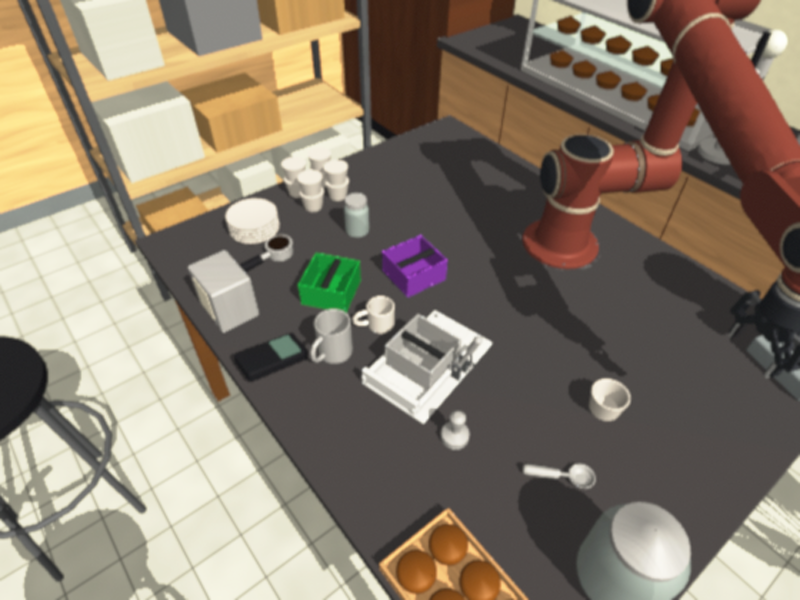

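View pics/side0.png

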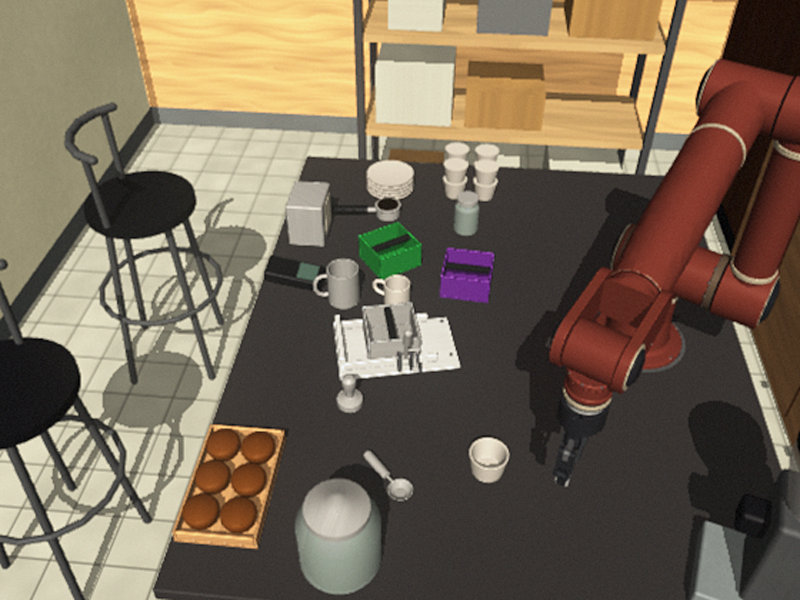

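The base sits at about (430,365) in the scene view and (397,345) in the side view. The knock box is on it, with the latch at about (465,355) in the scene view and (410,345) in the side view. I'll enlarge both.

Run:
```python
from station import ctrl, imaging
import cv2,numpy as np
a=imaging.get_image("scene")["color"][205:305,245:355]
b=imaging.get_image("side")["color"][195:295,220:330]
s=lambda x:cv2.resize(x,None,fx=5.4,fy=5.4,interpolation=cv2.INTER_CUBIC)
for n,x in(("sc",a),("sd",b)):
    x=cv2.resize(x,(792,594)[0:2] if 0 else (654,594),interpolation=cv2.INTER_CUBIC)
    cv2.imwrite(f"pics/{n}1.png",x)
```

```text
(no output)
```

View pics/sc1.png

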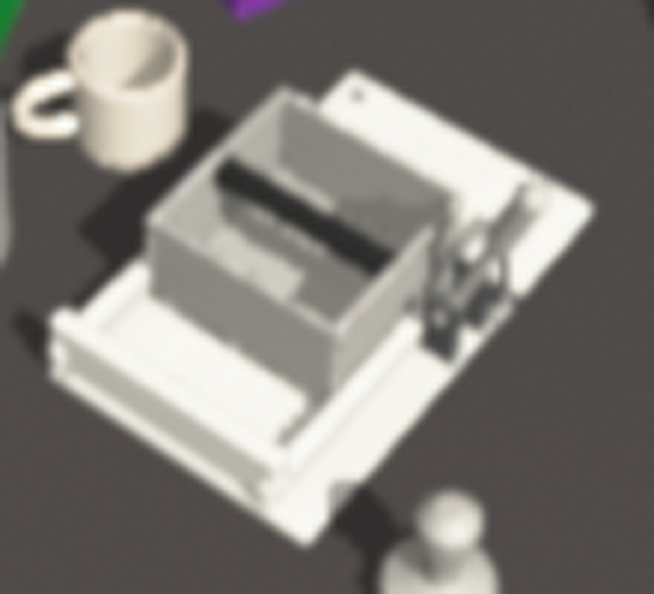

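View pics/sd1.png

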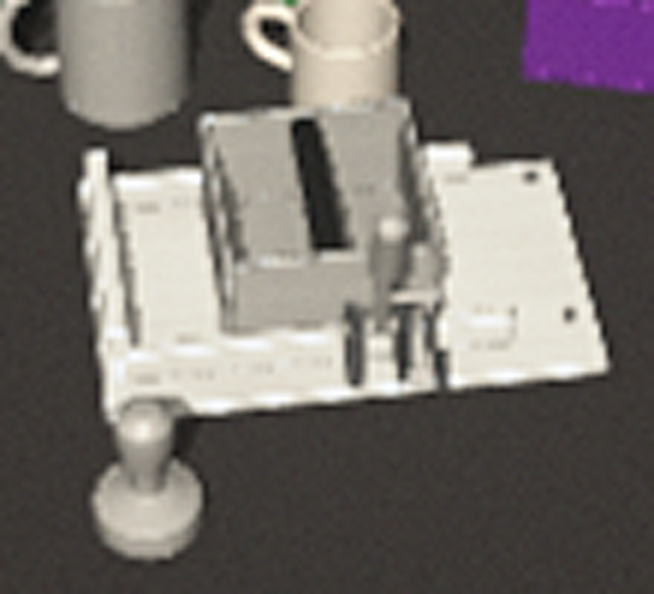

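In the scene crop the plate corners are at (352,72), (594,208) and (305,540). The box rim corners are at (287,90), (148,220), (335,332) and (452,195), and the lever end is at (537,190). In the side crop the plate corners are at (550,160), (607,370) and (110,418). The rim corners there are at (200,115), (408,102), (230,262) and (440,250), and the lever end is at (390,225). I'll fit the pose from these.

```bash
cat > fit.py <<'E'
import numpy as np
from scipy.optimize import least_squares
C={"scene":(392.766,283.341,213.038,[[-0.7796,0.626,0.0193,0.4429],[0.4445,0.5748,-0.687,-0.178],[-0.4412,-0.527,-0.7264,1.6067]],245,205),
"side":(546.709,278.153,206.057,[[-0.9953,-0.0971,0.002,0.5773],[-0.0653,0.6536,-0.754,0.1034],[0.0719,-0.7505,-0.6569,1.8966]],220,195)}
def crop(c,p):
    f,cx,cy,E,u0,v0=C[c];E=np.array(E);k=E[:,:3]@p+E[:,3]
    return np.array([(f*k[0]/k[2]+cx-u0+.5)*5.945-.5,(f*k[1]/k[2]+cy-v0+.5)*5.94-.5])
def w(p,b): # base frame mm -> world
    c,s=np.cos(p[2]),np.sin(p[2]);x,y,z=np.array(b)/1e3
    return np.array([p[0]+c*x-s*y,p[1]+s*x+c*y,z])
E
python3 - <<'E'
from fit import *
P=[("scene",(-140,-85,8),0,(352,72)),("scene",(-140,85,8),0,(594,208)),("scene",(140,85,0),0,(305,543)),
("side",(-140,-85,8),0,(550,160)),("side",(-140,85,8),0,(607,366)),("side",(140,85,0),0,(110,420)),
("scene",(-60,-62,78),1,(287,90)),("scene",(60,-62,78),1,(148,220)),("scene",(60,62,78),1,(335,332)),("scene",(-60,62,78),1,(452,195)),
("side",(60,-62,78),1,(200,115)),("side",(-60,-62,78),1,(408,102)),("side",(60,62,78),1,(230,262)),("side",(-60,62,78),1,(440,250)),
("scene",(-12,120,158),0,(537,188)),("side",(-12,120,158),0,(390,220))]
def r(p): return np.concatenate([crop(c,w(p,np.array(b,float)+[p[3]*1e3*m,0,0]))-np.array(q) for c,b,m,q in P])
s=least_squares(r,[.7,.1,0,.02],loss="soft_l1",f_scale=6)
print(s.x,np.round(r(s.x).reshape(-1,2),1).tolist())
E
```

```text
[0.57688995 0.08947949 0.2233498  0.0120286 ] [[-6.1, -10.9], [-10.1, -9.6], [-18.4, -8.5], [3.4, -5.9], [-1.0, -7.7], [-4.2, -6.1], [0.8, -2.6], [1.8, -3.5], [2.9, 4.8], [19.7, 1.0], [0.2, 7.0], [-0.1, 2.8], [-8.9, 11.4], [-0.4, 4.3], [6.2, 4.7], [0.3, 7.4]]
```

```bash
cat > st.py <<'E'
from station import ctrl, imaging
import numpy as np
from scipy.spatial.transform import Rotation as R
from fit import w
def st():
    o=ctrl.get_obs();return o,np.array(o["tool_pos"]),R.from_rotvec(o["tool_rot"])
def go(target,yaw): # shift in tool axes (shares) and turn to make tool x at yaw, tool down
    o,p,r=st();T=R.from_euler("z",yaw)*R.from_euler("x",np.pi)
    print("pos",p.round(4),"F",np.round(o["contact_force"],1),"t",round(o["t"],2))
    print("shift(50mm shares, present axes)",(r.inv().apply(np.array(target)-p)/.05).round(2),"in target axes",(T.inv().apply(np.array(target)-p)/.05).round(2),"turn shares",((r.inv()*T).as_rotvec(degrees=True)/8).round(2))
E
python3 - <<'E'
from st import *
o,p,r=st();print(r.as_matrix().round(3).tolist())
d=imaging.get_image("wrist");print(d["fx"],d["cx"],d["cy"],np.round(d["hand_eye"],4).tolist())
P=(.577,.089,.223)
for y in(.223,.223-np.pi,.223+np.pi/2,.223-np.pi/2): go(w(P,(-110,0,250)),y)
E
```

```text
[[-0.929, 0.371, -0.001], [0.371, 0.929, -0.001], [0.0, -0.001, -1.0]]
316.87653017144754 273.9351245407509 206.93581631259693 [[0.0006, -0.958, -0.2867, 0.0727], [1.0, 0.0007, -0.0003, 0.0005], [0.0005, -0.2867, 0.958, -0.1422], [0.0, 0.0, 0.0, 1.0]]
pos [0.2316 0.5802 0.2307] F [ 0.3  0.4 -0.3] t 0.25
shift(50mm shares, present axes) [-8.25 -7.81 -0.38] in target axes [ 2.37 11.11 -0.39] turn shares [-0.000e+00  1.000e-02  1.818e+01]
pos [0.2316 0.5802 0.2307] F [ 0.3  0.4 -0.3] t 0.25
shift(50mm shares, present axes) [-8.25 -7.81 -0.38] in target axes [ -2.37 -11.11  -0.39] turn shares [-0.01 -0.   -4.32]
pos [0.2316 0.5802 0.2307] F [ 0.3  0.4 -0.3] t 0.25
shift(50mm shares, present axes) [-8.25 -7.81 -0.38] in target axes [-11.11   2.37  -0.39] turn shares [-0.01  0.    6.93]
pos [0.2316 0.5802 0.2307] F [ 0.3  0.4 -0.3] t 0.25
shift(50mm shares, present axes) [-8.25 -7.81 -0.38] in target axes [11.11 -2.37 -0.39] turn shares [-0.000e+00 -1.000e-02 -1.557e+01]
```

>>> play_rows(
  series=[
    [0,[-0.8,-0.78,-0.04],[0,0,0]],
    [0,[-0.8,-0.78,-0.04],[0,0,0]],
    [0,[-0.8,-0.78,-0.04],[0,0,0]],
    [0,[-0.8,-0.78,-0.04],[0,0,0]],
    [0,[-0.8,-0.78,-0.04],[0,0,0]],
    [0,[-0.8,-0.78,-0.04],[0,0,0]],
    [0,[-0.8,-0.78,-0.04],[0,0,0]],
    [0,[-0.8,-0.78,-0.04],[0,0,0]],
  ],
)

```text
t: 1.25
tool_pos: [0.4136, 0.1704, 0.2475]
tool_rot: [0.593, 3.084, 0.001]
contact_force: [0.3, 0.7, -0.1]
opening: -0.0003
grip_force: 0.0
```

>>> play_rows(
  series=[
    [0,[-0.8,-0.78,-0.04],[0,0,0]],
    [0,[-0.8,-0.78,-0.04],[0,0,0]],
    [0,[0,0,0],[0,0,-0.9]],
    [0,[0,0,0],[0,0,-0.9]],
    [0,[0,0,0],[0,0,-0.9]],
    [0,[0,0,0],[0,0,-0.9]],
    [0,[0,0,0],[0,0,-0.72]],
    [0,[0,0,0],[0,0,0]],
  ],
)

```text
t: 2.25
tool_pos: [0.4585, 0.0699, 0.2512]
tool_rot: [0.348, -3.122, -0.0]
contact_force: [0.4, -0.5, 1.6]
opening: 0.0001
grip_force: 0.0
```

Run:
```python
from st import *
import cv2
P=(.577,.089,.223)
go(w(P,(-110,0,250)),P[2]-np.pi)
o,p,r=st();d=imaging.get_image("wrist");np.savez("w1",p=p,r=r.as_matrix(),he=d["hand_eye"],k=[d["fx"],d["cx"],d["cy"]])
cv2.imwrite("pics/w1.png",cv2.resize(d["color"],(800,600),interpolation=cv2.INTER_CUBIC))
```

```text
pos [0.4585 0.0699 0.2512] F [ 0.4 -0.5  1.6] t 2.25
shift(50mm shares, present axes) [-0.2  -0.15  0.02] in target axes [-0.2  -0.15  0.02] turn shares [ 0.   -0.   -0.01]
```

View pics/w1.png

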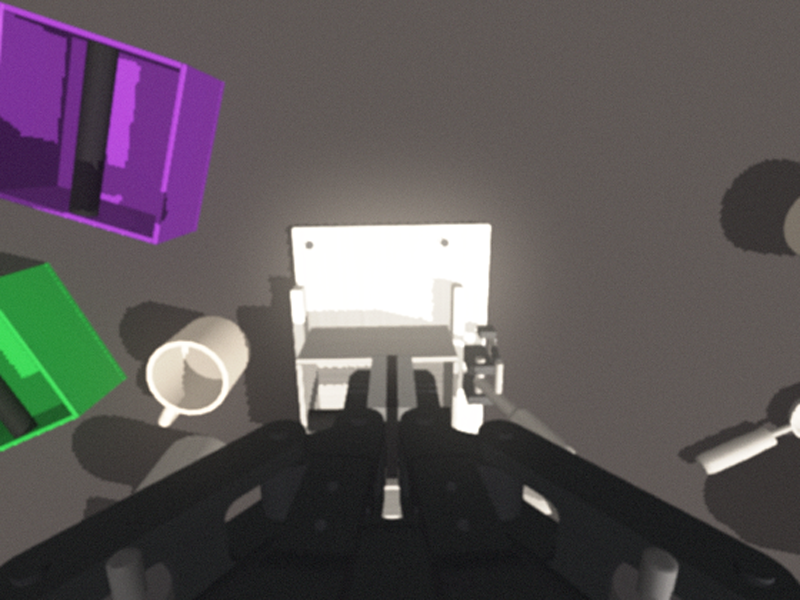

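The wrist view looks down with image-down as base +x. The plate's front corners are at (292,226) and (491,223). The box front's bottom edge is at v≈327, and its rim corners are at (297,360) and (458,358).

Run:
```python
from st import *
d=np.load("w1.npz");f,cx,cy=d["k"]
def ray(u,v,z):
    u=(u+.5)*.7-.5;v=(v+.5)*.7-.5
    c=np.array([(u-cx)/f,(v-cy)/f,1]);H=d["he"];D=d["r"]@(H[:3,:3]@c);O=d["p"]+d["r"]@H[:3,3]
    return O+D*(z-O[2])/D[2]
a=ray(292,226,.008);b=ray(491,223,.008);y=np.arctan2(-(b-a)[0],(b-a)[1]);print(a,b,np.linalg.norm(b-a),"yaw",y)
m=(a+b)/2;c=m[:2]+.14*np.array([np.cos(y),np.sin(y)]);print("centre",c)
for q in((297,360,.078),(458,358,.078),(303,327,.008),(455,326,.008)):
    e=ray(*q)[:2]-c;print(q,R.from_euler("z",-y).apply([*e,0]).round(4)[:2])
```

```text
[ 0.45848672 -0.01666073  0.008     ] [0.41868795 0.14750435 0.008     ] 0.1689204378522392 yaw 0.23784264885529385
centre [0.57464613 0.09840672]
(297, 360, 0.078) [-0.0479 -0.073 ]
(458, 358, 0.078) [-0.0478  0.0492]
(303, 327, 0.008) [-0.0485 -0.0816]
(455, 326, 0.008) [-0.0474  0.0563]
```

The box is centred 12 mm to the right of the plate's midline. So the plate spans about y = -74 to 96 relative to the rails, which matches the brackets. I'll refit with that.

Run:
```python
from st import *
from fit import *
d=np.load("w1.npz");f,cx,cy=d["k"];Hi=np.linalg.inv(d["he"])
P=[("scene",(-140,-74,8),0,(352,72)),("scene",(-140,96,8),0,(594,208)),("scene",(140,96,0),0,(305,543)),
("side",(-140,-74,8),0,(550,160)),("side",(-140,96,8),0,(607,368)),("side",(140,96,0),0,(110,420)),
("scene",(-60,-62,78),1,(287,90)),("scene",(60,-62,78),1,(148,220)),("scene",(60,62,78),1,(335,332)),
("side",(60,-62,78),1,(200,115)),("side",(-60,-62,78),1,(408,102)),("side",(60,62,78),1,(230,262)),("side",(-60,62,78),1,(440,250)),
("scene",(-12,120,158),0,(537,188)),("side",(-12,120,158),0,(390,220)),
("wr",(-140,-74,8),0,(292,226)),("wr",(-140,96,8),0,(491,223)),("wr",(-60,-62,78),1,(297,360)),("wr",(-60,62,78),1,(458,358)),("wr",(-60,0,8),1,(379,326.5))]
def pj(c,x):
    if c!="wr": return crop(c,x)/6
    k=Hi[:3,:3]@(d["r"].T@(x-d["p"]))+Hi[:3,3];return ((np.array([f*k[0]/k[2]+cx,f*k[1]/k[2]+cy])+.5)/.7-.5)/1.43
def r(p): return np.concatenate([pj(c,w(p,np.array(b,float)+[p[3]*1e3*m,0,0]))-np.array(q)/(1.43 if c=="wr" else 6) for c,b,m,q in P])
s=least_squares(r,[.577,.087,.23,.012],loss="soft_l1",f_scale=1)
print(s.x.round(4),np.round(r(s.x).reshape(-1,2),1).tolist())
B=s.x[:3]
for t in((-78,0,120),(-78,0,38)):go(w(B,t),B[2]-np.pi)
```

```text
[0.5778 0.0867 0.2332 0.0116] [[0.3, -0.8], [0.1, -0.8], [-0.5, 0.1], [0.6, 0.3], [0.4, -0.2], [-0.3, 1.1], [-0.8, -0.8], [-0.3, -0.8], [0.0, 0.3], [-0.2, 0.8], [-0.3, -0.2], [-1.3, 1.4], [-0.0, -0.0], [0.3, 0.1], [0.2, 0.5], [-0.8, -0.0], [0.0, 0.6], [-0.8, -0.3], [0.8, -0.0], [0.6, -0.1]]
pos [0.4585 0.0699 0.2512] F [-0.3 -0.2  0.6] t 2.3
shift(50mm shares, present axes) [-0.84 -0.22  2.62] in target axes [-0.84 -0.23  2.62] turn shares [-0.   -0.   -0.08]
pos [0.4585 0.0699 0.2512] F [-0.3 -0.2  0.6] t 2.3
shift(50mm shares, present axes) [-0.84 -0.22  4.26] in target axes [-0.84 -0.23  4.26] turn shares [-0.   -0.   -0.08]
```

>>> play_rows(
  series=[
    [0,[-0.42,-0.12,0.7],[0,0,-0.08]],
    [0,[-0.42,-0.11,0.8],[0,0,0]],
    [0,[0,0,0.8],[0,0,0]],
    [0,[0,0,0.8],[0,0,0]],
    [0,[0,0,0.8],[0,0,0]],
    [0,[0,0,0.6],[0,0,0]],
    [0,[0,0,0],[0,0,0]],
  ],
)

```text
t: 3.18
tool_pos: [0.4995, 0.0683, 0.0236]
tool_rot: [0.365, -3.114, -0.001]
contact_force: [0.9, -0.2, 0.8]
opening: -0.0001
grip_force: 0.0
```

>>> play_rows(
  series=[
    [0,[-0.15,0,0],[0,0,0]],
    [0,[-0.1,0,0],[0,0,0]],
    [0,[-0.1,0,0],[0,0,0]],
    [0,[-0.1,0,0],[0,0,0]],
    [0,[-0.1,0,0],[0,0,0]],
    [0,[-0.1,0,0],[0,0,0]],
  ],
)

```text
t: 3.92
tool_pos: [0.5325, 0.0756, 0.0267]
tool_rot: [0.367, -3.116, 0.001]
contact_force: [-7.3, -1.5, 4.4]
opening: 0.0002
grip_force: 0.0
```

Run:
```python
from st import *
B=(.5778,.0867,.2332)
go(w(B,(-6,0,25)),B[2]-np.pi)
```

```text
pos [0.5325 0.0756 0.0267] F [-7.3 -1.5  4.4] t 3.92
shift(50mm shares, present axes) [-0.81  0.01  0.03] in target axes [-0.81  0.01  0.03] turn shares [ 0.   -0.03  0.01]
```

>>> play_rows(
  series=[
    [0,[-0.1,0,0],[0,0,0]],
    [0,[-0.1,0,0],[0,0,0]],
    [0,[-0.1,0,0],[0,0,0]],
    [0,[-0.1,0,0],[0,0,0]],
    [0,[-0.1,0,0],[0,0,0]],
  ],
)

```text
t: 4.55
tool_pos: [0.5568, 0.0814, 0.0267]
tool_rot: [0.367, -3.116, 0.001]
contact_force: [-8.3, -1.2, 4.2]
opening: 0.0001
grip_force: 0.0
```

>>> play_rows(
  series=[
    [0,[-0.06,0,0],[0,0,0]],
    [0,[-0.06,0,0],[0,0,0]],
    [0,[-0.06,0,0],[0,0,0]],
  ],
)

```text
t: 4.92
tool_pos: [0.5655, 0.0835, 0.0267]
tool_rot: [0.367, -3.116, 0.001]
contact_force: [-6.8, -1.4, 4.3]
opening: 0.0001
grip_force: 0.0
```

>>> play_rows(
  series=[
    [0,[-0.04,0,0],[0,0,0]],
    [0,[-0.04,0,0],[0,0,0]],
  ],
)

```text
t: 5.18
tool_pos: [0.5693, 0.0844, 0.0267]
tool_rot: [0.367, -3.116, 0.001]
contact_force: [-6.6, -1.2, 4.1]
opening: 0.0
grip_force: 0.0
```

>>> play_rows(
  series=[
    [0,[-0.03,0,0],[0,0,0]],
    [0,[0,0,0],[0,0,0]],
  ],
)

```text
t: 5.42
tool_pos: [0.5693, 0.0845, 0.0261]
tool_rot: [0.367, -3.112, 0.001]
contact_force: [-11.8, -3.0, 5.9]
opening: -0.0001
grip_force: 0.0
```

>>> play_rows(
  series=[
    [0,[-0.03,0,0],[0,0,0]],
    [0,[0,0,0],[0,0,0]],
  ],
)

```text
t: 5.68
tool_pos: [0.5692, 0.0845, 0.0255]
tool_rot: [0.368, -3.108, 0.002]
contact_force: [-16.5, -5.1, 7.1]
opening: -0.0001
grip_force: 0.0
```

>>> play_rows(
  series=[
    [0,[-0.04,0,0],[0,0,0]],
    [0,[0,0,0],[0,0,0]],
    [0,[0.3,0,0],[0,0,0]],
    [0,[0.8,0,0],[0,0,0]],
    [0,[0.1,0,-0.9],[0,0,0]],
    [0,[0,0,-1],[0,0,0]],
    [0,[0,0,-1],[0,0,0]],
    [0,[0,0,-1],[0,0,0]],
  ],
)

```text
t: 6.68
tool_pos: [0.5176, 0.0719, 0.2244]
tool_rot: [-0.367, 3.117, -0.0]
contact_force: [1.2, 0.5, -0.3]
opening: -0.0002
grip_force: 0.0
```

Run:
```python
from st import *
import cv2
B=(.5778,.0867,.2332)
go(w(B,(-12,165,230)),B[2]-np.pi)
d=imaging.get_image("side")
x=cv2.resize(d["color"][195:295,220:330],(654,594),interpolation=cv2.INTER_CUBIC)
cv2.imwrite("pics/sd2.png",x)
```

```text
pos [0.5176 0.0719 0.2244] F [ 1.2  0.5 -0.3] t 6.67
shift(50mm shares, present axes) [-1.    3.31 -0.11] in target axes [-1.    3.31 -0.11] turn shares [-0.    0.02  0.01]
```

View pics/sd2.png

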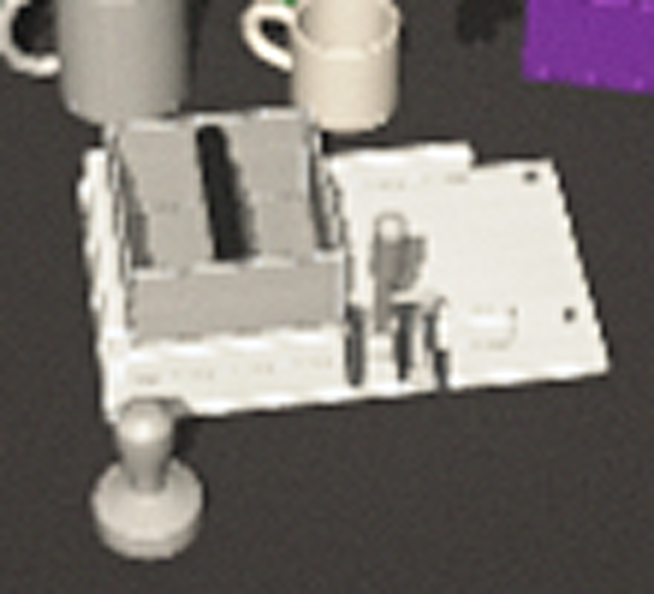

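The box is against the back stop, with its front rim corner at about (345,250), clear of the lever at x≈390. Next is the lever.

>>> play_rows(
  series=[
    [0,[-0.2,0.66,-0.02],[0,0,0]],
    [0,[-0.2,0.66,-0.02],[0,0,0]],
    [0,[-0.2,0.66,-0.02],[0,0,0]],
    [0,[-0.2,0.66,-0.02],[0,0,0]],
    [0,[-0.2,0.67,-0.02],[0,0,0]],
    [0,[0,0,0.7],[0,0,0]],
    [0,[0,0,0.8],[0,0,0]],
    [0,[0,0,0.7],[0,0,0]],
  ],
)

```text
t: 7.72
tool_pos: [0.5277, 0.2449, 0.1159]
tool_rot: [-0.368, 3.118, 0.001]
contact_force: [0.5, 0.7, 0.4]
opening: -0.0
grip_force: 0.0
```

>>> play_rows(
  series=[
    [0,[0,-0.1,0],[0,0,0]],
    [0,[0,-0.15,0],[0,0,0]],
    [0,[0,-0.15,0],[0,0,0]],
    [0,[0,-0.15,0],[0,0,0]],
    [0,[0,-0.15,0],[0,0,0]],
    [0,[0,-0.15,0],[0,0,0]],
    [0,[0,-0.15,0],[0,0,0]],
  ],
)

```text
t: 8.6
tool_pos: [0.5415, 0.1971, 0.122]
tool_rot: [-0.367, 3.114, 0.005]
contact_force: [-5.1, 3.2, 17.1]
opening: -0.0001
grip_force: 8.0
```

Run:
```python
from st import *
B=(.5778,.0867,.2332)
go(w(B,(-12,45,120)),B[2]-np.pi)
```

```text
pos [0.5415 0.1971 0.122 ] F [-5.1  3.2 17.1] t 8.6
shift(50mm shares, present axes) [ 0.05 -1.42  0.04] in target axes [ 0.04 -1.42  0.04] turn shares [0.02 0.05 0.01]
```

>>> play_rows(
  series=[
    [0,[0,0.2,0],[0,0,0]],
    [0,[0,0.1,-0.2],[0,0,0]],
    [0,[0,0,-0.1],[0,0,0]],
    [0,[0,-0.15,0],[0,0,0]],
    [0,[0,-0.15,0],[0,0,0]],
  ],
)

```text
t: 9.22
tool_pos: [0.5395, 0.1953, 0.1317]
tool_rot: [-0.368, 3.119, 0.0]
contact_force: [-0.6, 1.5, 2.6]
opening: -0.0001
grip_force: 1.2
```

>>> play_rows(
  series=[
    [0,[0,-0.1,0],[0,0,0]],
    [0,[0,-0.1,0],[0,0,0]],
  ],
)

```text
t: 9.48
tool_pos: [0.5414, 0.1854, 0.1311]
tool_rot: [0.367, -3.12, 0.0]
contact_force: [-0.8, 1.3, 1.8]
opening: 0.0001
grip_force: 1.0
```

>>> play_rows(
  series=[
    [0,[0,-0.12,0],[0,0,0]],
    [0,[0,-0.12,0.02],[0,0,0]],
    [0,[0,-0.12,0.03],[0,0,0]],
    [0,[0,-0.12,0.04],[0,0,0]],
  ],
)

```text
t: 9.98
tool_pos: [0.5469, 0.1622, 0.1265]
tool_rot: [0.368, -3.12, 0.001]
contact_force: [0.2, 0.4, 1.9]
opening: 0.0001
grip_force: 0.6
```

>>> play_rows(
  series=[
    [0,[0,-0.12,0.05],[0,0,0]],
    [0,[0,-0.12,0.05],[0,0,0]],
    [0,[0,-0.12,0.05],[0,0,0]],
  ],
)

```text
t: 10.35
tool_pos: [0.551, 0.1447, 0.1189]
tool_rot: [0.368, -3.12, 0.001]
contact_force: [-0.2, 0.0, -0.5]
opening: -0.0001
grip_force: 0.2
```

>>> play_rows(
  series=[
    [0,[0,-0.12,0.03],[0,0,0]],
    [0,[0,-0.12,0],[0,0,0]],
    [0,[0,-0.12,0],[0,0,0]],
    [0,[0,-0.1,0],[0,0,0]],
    [0,[0,0,0],[0,0,0]],
  ],
)

```text
t: 10.98
tool_pos: [0.5566, 0.1225, 0.1179]
tool_rot: [-0.367, 3.12, -0.0]
contact_force: [-0.4, -0.6, 0.3]
opening: 0.0
grip_force: 0.0
```

Run:
```python
from st import *
import cv2
B=(.5778,.0867,.2332)
go(w(B,(-12,45,120)),B[2]-np.pi)
d=imaging.get_image("side")
cv2.imwrite("pics/sd3.png",cv2.resize(d["color"][165:295,220:350],(600,600),interpolation=cv2.INTER_CUBIC))
```

```text
pos [0.5566 0.1225 0.1179] F [-0.4 -0.6  0.3] t 10.97
shift(50mm shares, present axes) [-0.01  0.1  -0.04] in target axes [-0.01  0.1  -0.04] turn shares [-0.    0.    0.01]
```

View pics/sd3.png

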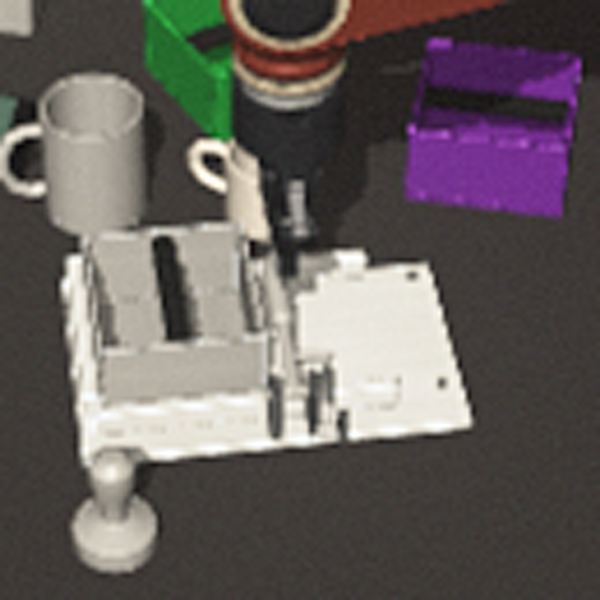

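The lever has snapped down across the box front, with its rod running at about (285,320). I'll lift clear and check.

>>> play_rows(
  series=[
    [0,[0,0,-0.6],[0,0,0]],
    [0,[0,0,-1],[0,0,0]],
    [0,[0.8,0,-0.6],[0,0,0]],
    [0,[1,0,0],[0,0,0]],
    [0,[1,0,0],[0,0,0]],
    [0,[0,0,0],[0,0,0]],
  ],
)

```text
t: 11.78
tool_pos: [0.4179, 0.0902, 0.2274]
tool_rot: [-0.368, 3.119, -0.0]
contact_force: [1.2, -0.3, 0.8]
opening: 0.0002
grip_force: 0.0
```

Run:
```python
from st import *
import cv2
B=(.5778,.0867,.2332)
from fit import crop
d=imaging.get_image("side")
print([(crop("side",w(B,b))).round(0) for b in((-12,85,45),(-12,-23,64))])
cv2.imwrite("pics/sd4.png",cv2.resize(d["color"][195:295,220:330],(654,594),interpolation=cv2.INTER_CUBIC))
```

```text
[array([380., 328.]), array([353., 170.])]
```

View pics/sd4.png

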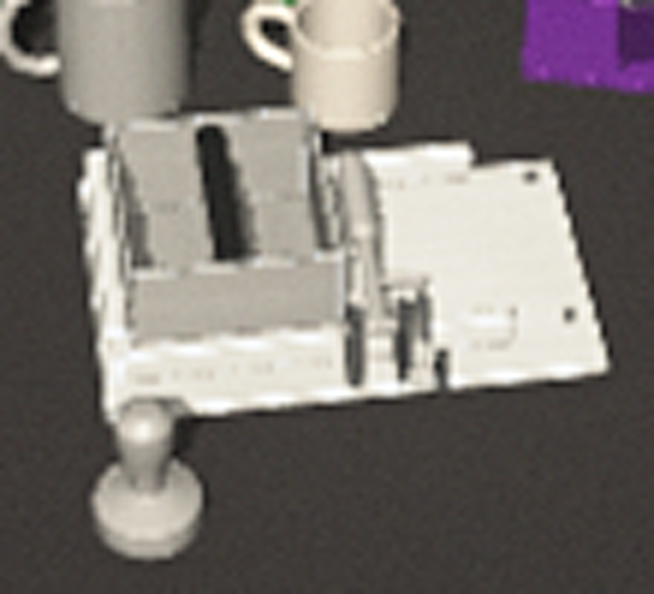

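The lever lies shut across the box front, with its tip at about (355,160) against a predicted (353,170). The box is home, and the cup and tamper haven't moved.

```bash
python3 -c "
from station import ctrl
print(ctrl.finish_job())"
```

```text
the job is handed in; nothing more can be done
None
```

The knock box is fully home against the back stop, the latch has snapped shut across its front, nothing else was touched, and I handed the job in at about 12 s.

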